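# Back off the ratchet stop of a carton holder

### The job

The sliding stop of the carton holder on the packing bench has been left part-way along its bar. With a fingertip press its black release paddle down and, keeping it pressed, push the stop back along the bar, away from the small carton, until it is fully home against the end block, without forcing it; then let go so that the paddle springs up again. Nothing is to be gripped or lifted, and the carton, jar, can and tape roll stay where they are.

Things in the scene. Friction and masses are not known exactly. Their poses are not given: they have to be found in the camera images.
- holder: Carton holder screwed to the bench, any yaw: grey base plate 332 x 130 x 10 mm, toothed steel bar 48 mm wide along its middle, top at 36 mm. Origin on the bench on the bar's centre line. x (level) = the way the stop must be pushed, z up. Upright fence (95 mm high, 130 wide) at x = -197 to -185 mm, with the small carton; low end block (58 mm high, 80 wide) at x = 110 to 130 mm.
- stop_jaw (a joint): Position of the sliding stop along the bar, m: 0 = nearest the carton, 0.120 = fully home against the end block. The stop is a white-painted metal saddle 100 x 80 mm with two upright plates across the bar, both 100 mm high over the bench. A ratchet blocks it towards the end block after at most 10 mm unless the paddle is held down; then it slides with about 1 N. Towards the carton it slides freely.
- release (a joint): How far the release paddle is pressed, m: 0 = up, 0.012 = bottomed. The ratchet lets go once it is past 0.005; 0.009 is a good depth to push at. Spring: about 3 N to start, 7 N at the bottom; it comes up when let go. At rest it may read up to 0.005 while its pawl rides on a tooth.
- paddle_top (a point): Centre of the top of the release paddle: ribbed black plastic, 70 mm along the bar, 44 mm across, 68 mm above the bench when up. Moves with the stop. Axes as holder. It lies at the bottom of an 80 mm gap, open above and to both sides, midway between the stop's jaw plate (100 mm wide, carton side) and its rear wall (70 mm wide, end block side): 40 mm to each.
- wall_face (a point): On the stop: middle of that face of the rear wall which looks at the paddle, 84 mm above the bench; a finger standing on the paddle pushes the stop here. Axes as holder.
- end_face (a point): Middle of the end block's face that the stop's back comes to rest against, 46 mm above the bench. The stop's back is 10 mm behind wall_face. Axes as holder.
- carton: Small closed cardboard carton, 62 x 110 x 85 mm, standing loose on the holder's base plate by the fence. Origin: centre of its underside. Leave alone.
- jar: Amber glass jar with a white lid, 64 mm across, 105 mm high, loose on the bench beside the holder. Origin: centre of its underside. Leave alone.
- can: Steel food can, 66 mm across, 100 mm high, loose on the bench beside the holder. Origin: centre of its underside. Leave alone.
- tape_roll: Brown roll of tape, a ring 90 mm across and 48 mm high lying flat, loose on the bench beside the holder. Origin: centre of its underside. Leave alone.

How it is judged:
By the outcome, as a careful person would: the job done as asked, in the order asked, and still so for the second after the job is handed in, with the robot touching nothing.
It also fails if it takes over 35 s, if anything falls off the work surface, if the arm or the gripper's body presses on something with over 40 N, if the wrist force passes 120 N, or if a joint passes its speed limit or range.

### The arm

A 6-joint arm with a two-finger parallel gripper is mounted at the origin on the work surface. World frame = base frame: x ahead of the robot, y to its left, z up, the work surface at z = 0. Lengths are in mm, angles in rad, forces in N, time in s.
With the tool pointing down it reaches from about 350 to 975 mm from the base axis. Payload 7.1 kg.
Tool frame: the origin (TCP) lies midway between the tips of the shut fingers; the grasp point (between the pads) lies 19 mm behind it; z points along the fingers, x is the direction in which the jaws open and shut, and the axes are right-handed (so a half turn about z gives the same grasp; the last joint's range is limited). The gripper opens to 88 mm and grips with 3 to 60 N. Pads are 20 mm wide; open, the fingers measure 115 mm over their backs; the gripper's body (75 mm by 178 mm) begins 61 mm behind the grasp point.
Start: joints at [1.126, 0.423, 1.63, -0, 1.089, -0.019], TCP at [258.123, 569.19, 222.675] pointing down, gripper open.
Joint ranges: [-3, 3], [-0.9, 2.11], [0.09, 2.58], [-1.31, 4.45], [0.11, 2.69], [-2.54, 2.54]. Speed limits (rad/s): [2.39, 2.39, 3.01, 3.14, 3.14, 3.14].

### API

Orientations are given as a rotation vector (axis times angle).
In Python, from workcell import telemetry, imaging, ticket gives the robot as it stands.
- The arm moves only by the tool jog_arm, never from a script. Its arguments are lists of equal length, an entry for each row: "travel": the shift along the world's x, y, z in units of 400 mm (1.0 is 400 mm), a list of three; "dr": the turn, a rotation vector about the world's x, y, z in units of 90 degrees (1.0 is 90 degrees), a list of three. In form: {"travel": [[tx, ty, tz], ...], "dr": [[wx, wy, wz], ...]}. A call has exactly 10 rows; each row is the pose to reach, as a shift and turn from the pose measured when the call began; what a row does not reach only later rows make up. A row lasts 1/10 s, in which the tool goes at most 50 mm and 8.59 degrees, less where a joint would pass 70% of its speed; a pose out of reach is approached as far as the arm can. A call with a number of a shift or a turn outside -1 to 1 is refused whole. A call with a gripper value outside its range is refused whole. "hand" is the opening, from -1 (shut) to 1 (fully open), set as the call begins (left out, the last holds). The fingers move at their own pace and stop on an object; the grip force is fixed at half the most. Time passes only in rows, so rows that repeat a pose let the fingers close, or fill a call up. It gives the time, the measured TCP pose, the force and the opening at its end, in the units of the state.
- telemetry.get_obs(): the state, without advancing time (a new reading comes with each control period).
- imaging.get_image(name): name is "scene" or "top"; returns a dict with "pixels" (480x640x3 uint8, red, green, blue), "range_z" (480x640 float32, mm along the optical axis (not along the pixel's ray), 0 where there is no reading), "fx", "fy", "cx", "cy" (pixels), "extrinsics" (4x4, takes a point from world to camera coordinates). Camera axes: x right, y down, z forward; pixel columns grow to the right and rows downward; lengths in mm; the calibration is good to about 2 mm. A picture is of the moment at which its call begins.
- ticket.close_job(): hands the job in, once; it reports no verdict.
The state is a dict: "t": time; "qpos": joint angles; "qvel": joint speeds; "joint_torque": joint torques, N m; "ee_pos": TCP position; "orientation": TCP orientation; "ft_force": force on the tool from outside, world axes, zero at the start; "moment": the same for the moment, N m; "width": finger opening in mm.
Only numpy, scipy, OpenCV 4.12 (cv2) and the standard library are available. Lean on these libraries where they do the work, as an engineer would, in place of code of your own. Each camera call takes 0.05 s, during which the arm holds its last target. There are 200 camera calls.

## Working session

There is one attempt and no reset: what is moved stays moved. The work goes in short steps, Python scripts to look and compute and a tool call to move; the robot and the scene stay as the last step left them, time stands still between calls to the robot, and variables do not carry over. Pictures are saved under pics/ and viewed, about 8 in all and at most 12, crops included, and the job is handed in when it is done.

Besides the shell and the picture viewer there is one more tool, called after "Call:" as name(argument=value, ...) on one line, values as JSON. jog_arm: Moves the arm, as the interface text tells. Its arguments: {"type":"object","properties":{"travel":{"type":"array"},"dr":{"type":"array"},"hand":{"type":"number"}},"required":["travel","dr"]}

```bash
mkdir -p pics
cat > h.py <<'E'
import numpy as np, cv2
from workcell import telemetry, imaging, ticket
def grab(n,tag):
    d=imaging.get_image(n); cv2.imwrite(f'pics/{tag}.png',d['pixels'][:,:,::-1]); np.savez(f'{tag}.npz',**d); return d
def world(d):
    v,u=np.mgrid[:480,:640]; z=d['range_z']
    c=np.stack([(u-d['cx'])/d['fx']*z,(v-d['cy'])/d['fy']*z,z],-1)
    E=d['extrinsics']; return (c-E[:3,3])@E[:3,:3]
E
python3 - <<'E'
from h import *
print(telemetry.get_obs())
for n in('scene','top'):
    d=grab(n,n+'1'); E=d['extrinsics']; print(n,d['fx'],(-E[:3,:3].T@E[:3,3]).round(),E[:3,:3].round(2).tolist())
E
```

```text
{'t': 0.0, 'qpos': array([ 1.12604952e+00,  4.23823678e-01,  1.63070788e+00,  1.94718259e-05,
        1.08857969e+00, -1.90177292e-02]), 'qvel': array([ 8.88107813e-04, -8.74951603e-05,  5.32346733e-04,  7.78706686e-04,
       -8.08014698e-04,  1.15804845e-03]), 'joint_torque': array([ 2.45989846e-03, -5.44618571e+01, -2.73673224e+01,  6.45485125e-02,
        2.26796960e-02, -1.15737125e-04]), 'ee_pos': array([257.85532853, 568.71159538, 221.90538342]), 'orientation': array([ 2.63995464e+00,  1.70156301e+00, -2.04294482e-03]), 'ft_force': array([ 0.12529154, -0.76699894, -0.26349856]), 'moment': array([-0.03212229, -0.04957357, -0.00587508]), 'width': 87.63138989340428}
scene 500.5911280551183 [1156.  116.  462.] [[-0.18, 0.98, 0.01], [0.55, 0.11, -0.83], [-0.82, -0.14, -0.56]]
top 455.15285184839826 [494.  21. 711.] [[0.03, -1.0, -0.01], [-0.99, -0.03, -0.13], [0.13, 0.02, -0.99]]
```

View pics/scene1.png

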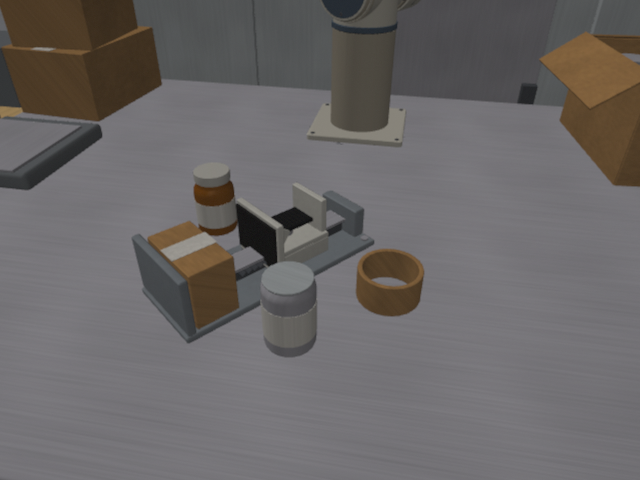

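View pics/top1.png

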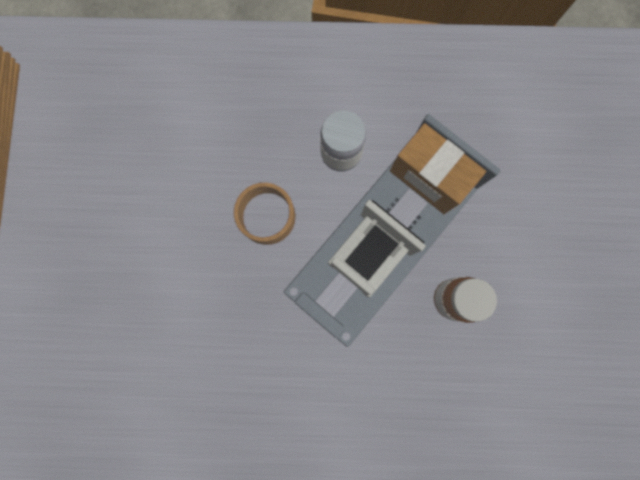

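The scene view shows the carton at about (190,270), the jaw plate at (262,232), the black paddle at (290,220), the rear wall at (310,205) and the end block at (343,215). In the top view the paddle is at about (374,252) and the end block at (320,315). Next I measure from these.

```bash
cat > meas.py <<'E'
from h import *
from scipy.spatial.transform import Rotation as R
def rect(d,W,mask,z,seed):
    m=mask.astype(np.uint8); m=cv2.morphologyEx(m,cv2.MORPH_OPEN,np.ones((3,3)))
    n,l,s,c=cv2.connectedComponentsWithStats(m); i=1+np.argmin(np.linalg.norm(c[1:]-seed,axis=1))
    v,u=np.nonzero(l==i); E=d['extrinsics']; Rm=E[:3,:3]; C=-Rm.T@E[:3,3]
    r=np.stack([(u-d['cx'])/d['fx'],(v-d['cy'])/d['fy'],np.ones(len(u))],1)@Rm
    P=C+r*((z-C[2])/r[:,2])[:,None]
    return P, cv2.minAreaRect(P[:,:2].astype(np.float32)), np.median(W[l==i],0)
def measure(d,ps,es):
    W=world(d); hsv=cv2.cvtColor(d['pixels'],cv2.COLOR_RGB2HSV); Z=W[...,2]
    _,pr,pm=rect(d,W,(hsv[...,2]<60)&(Z>50)&(Z<80),68,ps); print('paddle',pr,pm.round(1))
    _,er,em=rect(d,W,(Z>50)&(Z<66)&(hsv[...,2]>60)&(hsv[...,2]<135),58,es); print('endblk',er,em.round(1))
    return W,hsv,pr,er
if __name__=='__main__':
    d=dict(np.load('top1.npz')); W,hsv,pr,er=measure(d,(374,252),(320,315))
    for p in((374,252),(320,315),(345,262),(395,226),(355,277),(300,400)): print(p,W[p[1],p[0]].round(1),hsv[p[1],p[0]])
    P,r,m=rect(d,W,(W[...,2]>90)&(W[...,2]<110)&(hsv[...,1]<60)&(hsv[...,2]>140),100,(395,226)); print('jaw',r,m)
    P,r,m=rect(d,W,(W[...,2]>90)&(W[...,2]<110)&(hsv[...,1]<60)&(hsv[...,2]>140),100,(355,277)); print('rear',r,m)
    x=R.from_rotvec(telemetry.get_obs()['orientation']).as_matrix(); print(x.round(3), np.degrees(np.arctan2(x[1,0],x[0,0])))
E
python3 meas.py
```

```text
paddle ((555.4108276367188, -42.55973815917969), (39.767669677734375, 64.77616119384766), 51.62042236328125) [555.6 -43.   67.5]
endblk ((465.68035888671875, 29.37979507446289), (79.53256225585938, 19.92404556274414), 51.604469299316406) [465.4  29.   56.9]
(374, 252) [555.8 -46.3  67.2] [90 14 55]
(320, 315) [465.1  27.7  56.4] [103  28 126]
(345, 262) [540.5  -5.6  67. ] [ 36  10 126]
(395, 226) [588.8 -70.8 100. ] [ 25   9 168]
(355, 277) [518.5 -18.1  98.2] [ 34  11 178]
(300, 400) [335.7  54.7  -0.6] [120   9 148]
jaw ((590.6123657226562, -70.80865478515625), (97.72917938232422, 8.07834243774414), 51.470359802246094) [590.55032515 -70.96257056  99.11554935]
rear ((521.0392456054688, -14.436027526855469), (69.05184173583984, 8.600770950317383), 51.664703369140625) [520.98927706 -15.22784988  99.14618033]
[[ 0.413  0.911 -0.001]
 [ 0.911 -0.413 -0.001]
 [-0.001 -0.    -1.   ]] 65.60039987465527
```

Call:
jog_arm(travel=[[0.02,-0.04,0],[0.06,-0.125,0],[0.1,-0.21,0],[0.145,-0.3,0],[0.19,-0.39,0],[0.235,-0.485,0],[0.28,-0.58,0],[0.325,-0.675,0],[0.355,-0.735,0],[0.365,-0.76,0]], dr=[[0,0,-0.02],[0,0,-0.04],[0,0,-0.06],[0,0,-0.08],[0,0,-0.1],[0,0,-0.12],[0,0,-0.14],[0,0,-0.155],[0,0,-0.155],[0,0,-0.155]], hand=-1)

```text
t: 1.1
ee_pos: [404.3, 261.8, 221.9]
orientation: [2.83, 1.363, -0.003]
ft_force: [-0.2, 0.2, 0.3]
width: 11.5
```

Call:
jog_arm(travel=[[0.02,-0.04,0],[0.06,-0.125,0],[0.1,-0.21,0],[0.145,-0.3,0],[0.19,-0.39,0],[0.235,-0.485,0],[0.28,-0.58,0],[0.325,-0.67,0],[0.358,-0.735,0],[0.368,-0.753,0]], dr=[[0,0,0],[0,0,0],[0,0,0],[0,0,0],[0,0,0],[0,0,0],[0,0,0],[0,0,0],[0,0,0],[0,0,0]])

```text
t: 2.1
ee_pos: [552.2, -41.6, 221.7]
orientation: [2.831, 1.358, -0.003]
ft_force: [0.0, 0.5, 0.5]
width: 0.2
```

Run:
```python
from h import *
from scipy.spatial.transform import Rotation as R
d=grab('scene','scene2'); o=telemetry.get_obs(); x=R.from_rotvec(o['orientation']).as_matrix()
print(o['ee_pos'],o['width'],o['ft_force'],np.degrees(np.arctan2(x[1,0],x[0,0])),x[:,2])
cv2.imwrite('pics/c2.png',cv2.resize(d['pixels'][20:300,120:440,::-1],None,fx=2,fy=2))
```

```text
[552.09254738 -41.20402111 221.63652436] 0.5994227391786312 [ 0.78083782 -1.24631553  0.08850945] 51.26530138582824 [-0.001117   -0.00193483 -0.9999975 ]
```

View pics/c2.png

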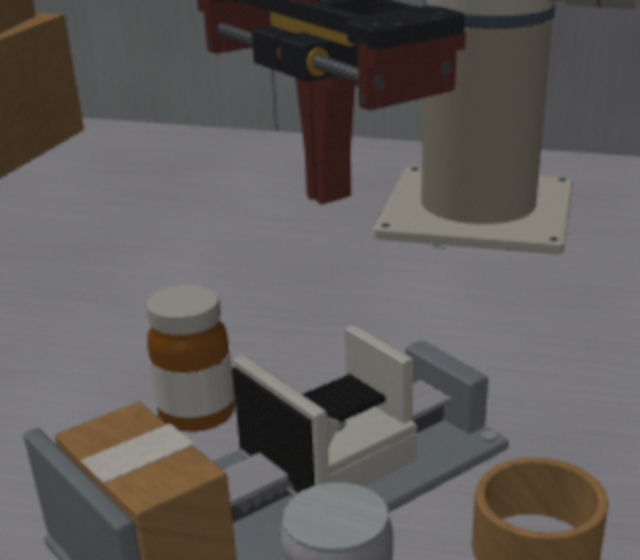

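The crop shows the shut fingers at (328,195), above the paddle at (345,398), with a clear way down. I lower to just above the paddle.

Call:
jog_arm(travel=[[0,0.002,-0.03],[0,0.002,-0.08],[0,0.002,-0.13],[0,0.002,-0.18],[0,0.002,-0.23],[0,0.002,-0.28],[0,0.002,-0.315],[0,0.002,-0.335],[0,0.002,-0.35],[0,0.002,-0.355]], dr=[[0,0,0],[0,0,0],[0,0,0],[0,0,0],[0,0,0],[0,0,0],[0,0,0],[0,0,0],[0,0,0],[0,0,0]])

```text
t: 3.15
ee_pos: [552.0, -40.1, 79.3]
orientation: [2.831, 1.359, -0.003]
ft_force: [1.3, 0.1, -0.5]
width: 0.5
```

Run:
```python
from h import *
o=telemetry.get_obs(); print(o['ee_pos'],o['ft_force'])
```

```text
[551.99588459 -40.08703303  79.33247386] [ 1.26176671  0.142923   -0.49002226]
```

Call:
jog_arm(travel=[[0,0,-0.008],[0,0,-0.016],[0,0,-0.024],[0,0,-0.03],[0,0,-0.035],[0,0,-0.04],[0,0,-0.045],[0,0,-0.05],[0,0,-0.051],[0,0,-0.051]], dr=[[0,0,0],[0,0,0],[0,0,0],[0,0,0],[0,0,0],[0,0,0],[0,0,0],[0,0,0],[0,0,0],[0,0,0]])

```text
t: 4.15
ee_pos: [552.2, -40.1, 59.1]
orientation: [2.831, 1.359, -0.003]
ft_force: [-1.1, -0.1, 6.0]
width: 0.3
```

6 N matches a depth of about 9 mm. I now push along the bar, direction (-0.784, 0.621), 45 mm first.

Call:
jog_arm(travel=[[-0.006,0.005,0],[-0.015,0.012,0],[-0.024,0.019,0],[-0.034,0.027,0],[-0.044,0.035,0],[-0.054,0.043,0],[-0.064,0.051,0],[-0.074,0.059,0],[-0.083,0.066,0],[-0.088,0.07,0]], dr=[[0,0,0],[0,0,0],[0,0,0],[0,0,0],[0,0,0],[0,0,0],[0,0,0],[0,0,0],[0,0,0],[0,0,0]])

```text
t: 5.15
ee_pos: [517.2, -12.2, 59.4]
orientation: [2.83, 1.359, -0.002]
ft_force: [-0.7, -2.6, 6.5]
width: 0.4
```

Run:
```python
from h import *
o=telemetry.get_obs(); print(o['ee_pos'],o['ft_force'])
d=grab('scene','scene3')
cv2.imwrite('pics/c3.png',cv2.resize(d['pixels'][150:330,130:430,::-1],None,fx=2.6,fy=2.6))
```

```text
[517.18703118 -12.24501629  59.36471096] [-0.73883294 -2.57475908  6.51877533]
```

View pics/c3.png

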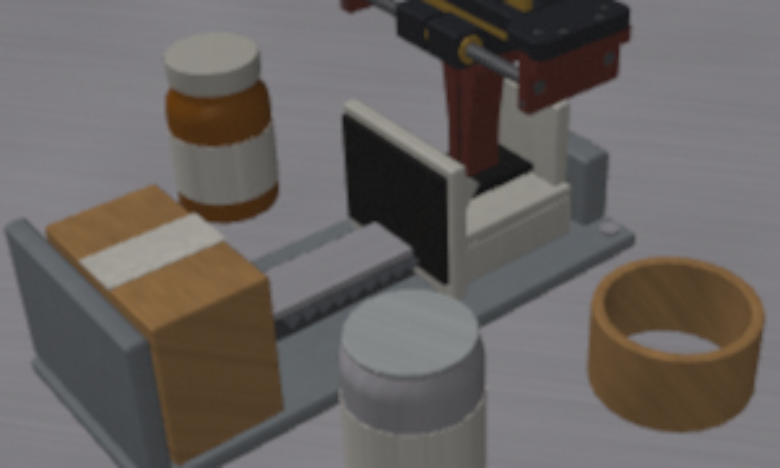

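The crop shows the stop carried along by finger friction. The finger is still mid-paddle at (475,170), and the stop's back is close to the end block at (585,175). I finish slowly.

Call:
jog_arm(travel=[[-0.003,0.002,0],[-0.006,0.005,0],[-0.009,0.007,0],[-0.012,0.009,0],[-0.015,0.012,0],[-0.018,0.014,0],[-0.021,0.017,0],[-0.024,0.019,0],[-0.027,0.021,0],[-0.03,0.024,0]], dr=[[0,0,0],[0,0,0],[0,0,0],[0,0,0],[0,0,0],[0,0,0],[0,0,0],[0,0,0],[0,0,0],[0,0,0]])

```text
t: 6.2
ee_pos: [507.0, -3.0, 60.1]
orientation: [2.828, 1.358, 0.004]
ft_force: [3.6, -2.7, 5.1]
width: 0.6
```

Run:
```python
from h import *
for i in range(3):
    d=grab('scene','scene4'); o=telemetry.get_obs(); print(o['t'],o['ee_pos'],o['ft_force'], 'along',o['ft_force'][:2]@[-.784,.621])
u=np.array([-.784,.621])
def edges(t):
    d=dict(np.load(t+'.npz')); W=world(d); hsv=cv2.cvtColor(d['pixels'],cv2.COLOR_RGB2HSV)
    s=(W[...,:2]-[555.5,-42.6])@u; c=(W[...,:2]-[555.5,-42.6])@np.array([-.621,-.784])
    m=(hsv[...,1]<60)&(hsv[...,2]>120)&(W[...,2]>88)&(W[...,2]<104)&(abs(c)<55)&(s>-70)&(s<120)
    print(t,np.histogram(s[m],np.arange(-70,125,10))[0], 'jaw(c<-38) range',np.percentile(s[m&(abs(c)>38)],[3,50,97]).round(1))
for t in('scene1','scene3','scene4'): edges(t)
cv2.imwrite('pics/c4.png',cv2.resize(d['pixels'][150:330,130:430,::-1],None,fx=2.6,fy=2.6))
```

```text
6.25 [506.881441    -2.78684242  60.0589959 ] [ 2.99037183 -1.75650261  5.11938405] along -3.4352396366831655
6.3 [506.86477764  -2.83383407  60.03418459] [ 1.48989361 -2.51493827  6.57130442] along -2.7298532603949637
6.35 [506.89715221  -2.82215726  60.04739681] [ 2.58313915 -3.00017242  4.60821123] along -3.8882881701347096
scene1 [  0  44 200   0   0   0   0   0   0   0  28 114   0   0   0   0   0   0
   0] jaw(c<-38) range [-50.7 -47.4 -42.6]
scene3 [  0   0   0   0   0   0 188  54   0   0   0   0   0   0   0  12   1   0
   0] jaw(c<-38) range [-6.7 -3.   2.1]
scene4 [  0   0   0   0   0   0   0 167  65   0   0   0   0   0   0   0  26   7
   0] jaw(c<-38) range [ 3.9  8.2 13.1]
```

View pics/c4.png

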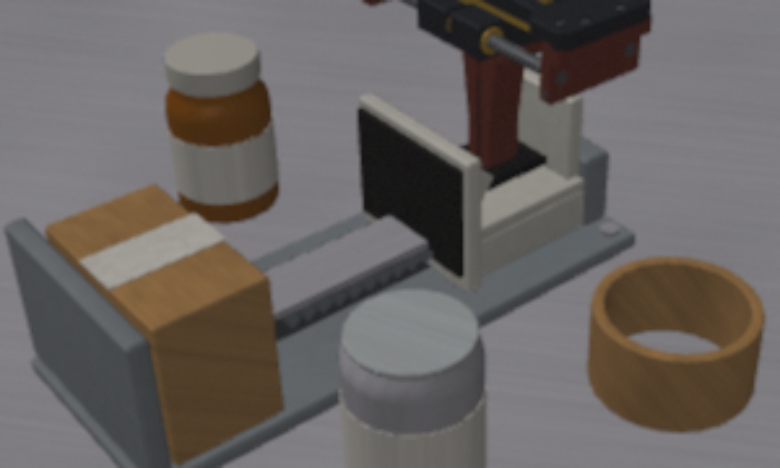

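The stop has moved 55.5 mm, against about 55 mm expected. The along-bar force has risen to about 3.4 N, which suggests it is home. I nudge gently a few mm more to confirm.

Call:
jog_arm(travel=[[-0.003,0.002,-0.002],[-0.005,0.004,-0.002],[-0.007,0.006,-0.002],[-0.009,0.007,-0.002],[-0.011,0.009,-0.002],[-0.013,0.01,-0.002],[-0.014,0.011,-0.002],[-0.014,0.011,-0.002],[-0.014,0.011,-0.002],[-0.014,0.011,-0.002]], dr=[[0,0,0],[0,0,0],[0,0,0],[0,0,0],[0,0,0],[0,0,0],[0,0,0],[0,0,0],[0,0,0],[0,0,0]])

```text
t: 7.35
ee_pos: [503.7, 1.2, 60.1]
orientation: [2.826, 1.358, 0.01]
ft_force: [3.6, -2.8, 5.2]
width: 0.4
```

```bash
cat > e.py <<'E'
from h import *
import sys
u=np.array([-.784,.621])
def edges(t):
    d=dict(np.load(t+'.npz')); W=world(d); hsv=cv2.cvtColor(d['pixels'],cv2.COLOR_RGB2HSV)
    s=(W[...,:2]-[555.5,-42.6])@u; c=(W[...,:2]-[555.5,-42.6])@np.array([-.621,-.784])
    m=(hsv[...,1]<60)&(hsv[...,2]>120)&(W[...,2]>88)&(W[...,2]<104)&(abs(c)<55)&(s>-70)&(s<120)&(abs(c)>38)
    print(t,np.percentile(s[m],[3,50,97]).round(1),s[m].mean().round(2))
t=sys.argv[1]; d=grab('scene',t); o=telemetry.get_obs(); print(o['t'],o['ee_pos'],o['ft_force'],'along',o['ft_force'][:2]@u)
for k in('scene4',t): edges(k)
E
python3 e.py scene5
```

```text
7.4 [503.68918904   1.20585958  60.05090845] [ 2.62542795 -2.42640356  5.0836896 ] along -3.5651321230385777
scene4 [ 3.9  8.2 13.1] 8.1
scene5 [ 4.1  7.5 12.7] 7.86
```

The stop did not move while the finger slipped 5 mm at about 3.5 N, so it is home. Lift straight up.

Call:
jog_arm(travel=[[0,0,0.01],[0,0,0.025],[0,0,0.045],[0,0,0.075],[0,0,0.12],[0,0,0.18],[0,0,0.25],[0,0,0.32],[0,0,0.37],[0,0,0.38]], dr=[[0,0,0],[0,0,0],[0,0,0],[0,0,0],[0,0,0],[0,0,0],[0,0,0],[0,0,0],[0,0,0],[0,0,0]])

```text
t: 8.4
ee_pos: [504.9, 1.3, 215.0]
orientation: [2.824, 1.357, 0.016]
ft_force: [-0.7, -0.0, -1.3]
width: 0.5
```

Call:
jog_arm(travel=[[0.02,0.06,0],[0.04,0.14,0],[0.06,0.22,0],[0.08,0.3,0],[0.08,0.4,0],[0.08,0.5,0],[0.08,0.6,0],[0.08,0.68,0],[0.08,0.72,0],[0.08,0.73,0]], dr=[[0,0,0],[0,0,0],[0,0,0],[0,0,0],[0,0,0],[0,0,0],[0,0,0],[0,0,0],[0,0,0],[0,0,0]])

```text
t: 9.4
ee_pos: [536.3, 294.4, 214.2]
orientation: [2.823, 1.36, 0.015]
ft_force: [-0.2, 0.1, 0.5]
width: 0.5
```

```bash
python3 e.py scene6
python3 - <<'E'
from meas import *
d=grab('top','top6'); W,hsv,pr,er=measure(d,(342,290),(320,315))
u=np.array([-.784,.621]); print('paddle->endblock', (np.array(er[0])-pr[0])@u)
E
```

```text
9.45 [536.35956516 293.70975984 214.2924301 ] [0.28790021 0.30265532 0.07432201] along -0.03776481246130875
scene4 [ 3.9  8.2 13.1] 8.1
scene6 [ 3.8  7.9 12.7] 8.02
paddle ((511.8793029785156, -8.487834930419922), (39.775875091552734, 64.08282470703125), 52.512393951416016) [513.4  -8.8  67.5]
endblk ((465.2189636230469, 29.74542999267578), (79.53257751464844, 18.746681213378906), 51.60453414916992) [464.6  29.1  57.1]
paddle->endblock 60.324563571929936
```

View pics/top6.png

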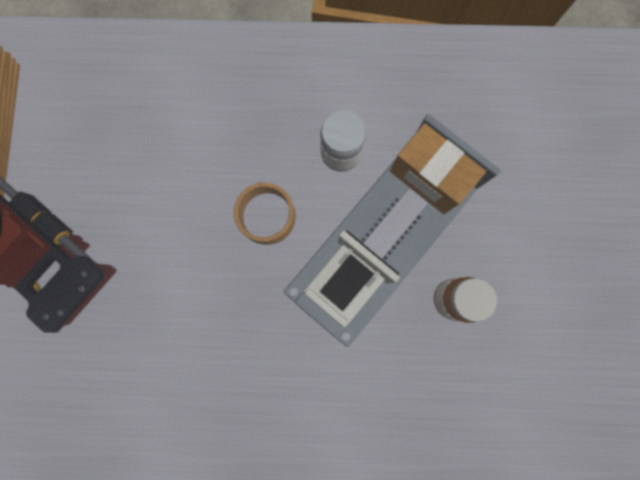

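The top view shows the stop against the end block (paddle at (347,281)), with the carton, jar, can and tape roll where they were. The paddle-to-block distance is 60.3 mm against 60 nominal. The paddle top reads 67.5 mm, the same as before I touched it, so it is up.

```bash
python3 -c "
from workcell import ticket; print(ticket.close_job())"
```

```text
the job is handed in; nothing more can be done
None
```

The stop is fully home against the end block, the paddle has sprung back up, and I have handed the job in at about 9.5 s on the robot's clock. I pressed the paddle about 9 mm with the shut fingertips (about 6 N), slid the stop some 55 mm along the bar, and lifted straight off.

- **Home position:** the paddle centre is 60.3 mm from the end block's centre, against 60 mm nominal. In a final nudge at about 3.5 N along the bar, the finger slipped 5 mm on the paddle and the stop did not move.
- **Paddle:** its top reads 67.5 mm above the bench, the same as before I touched it.
- **Other objects:** in the last top view the carton, jar, can and tape roll look unmoved, and the arm is clear and touching nothing.
- **Different from the plan:** friction on the paddle carried the stop, so the finger probably never reached the rear wall. While it pushed, the fingertip rose about 1 mm, so the paddle was about 8 mm down near the end, still past the 5 mm the ratchet needs.

No final check failed.

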